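# Pack the spool-stand kit tray

## Task

Pack one spool-stand kit: put the long axle, the hub with the round flange and the open lattice frame into the grey kit tray, each lying flat and released in the orange nest shaped for it (long, round and square recess), axle lying and hub and frame standing the way they stand on the table now. Leave the three look-alikes (short axle, square-flanged hub, closed block) where they are on the table.

Things in the scene. Friction and masses are not known exactly. Their poses are not given: they have to be found in the camera images.
- axle_long: Long axle, loose, white printed plastic, lying on the table: a bar 24 mm wide and 26 mm tall with an end plate 32 mm wide, 30 mm tall and 8 mm thick at both ends, 100 mm long in all. Rests on its end plates (bar 2 mm clear of the table). About 70 g. Origin: centre of its underside (table level); y along its length, x across, z up. Belongs in the long nest.
- hub_round: Hub with a round flange, loose, white printed plastic, standing flange down: flange 54 mm in diameter and 10 mm thick, with a boss 34 mm in diameter on it, 44 mm tall in all, with a 24 mm bore that is dark inside. About 50 g. Origin: centre of its underside, z up along the boss. Belongs in the round nest.
- frame_open: Open lattice frame, loose, white printed plastic: a box 46 x 46 mm, 48 mm tall, open at the top, with braced windows in its four sides (walls 5 mm; the sides act as flat walls when gripped). About 40 g. Origin: centre of its underside; x and y square to its sides, z up. Belongs in the square nest.
- nest_long: Orange nest 80 x 130 mm, with a long rectangular recess, 50 mm in x by 120 mm in y, for the axle, rim 7 mm high, dark lining. Fixed, one of three in a row (any order, 86 mm apart along x) in a fixed grey tray 272 x 146 mm, whose edge is 16 mm above the table. Origin: centre of its underside, 6 mm above the table; recess centred on it, its floor 5 mm above it; y along the 130 mm side, z up.
- nest_round: Orange nest 80 x 130 mm, with a round recess, 70 mm in diameter, for the round-flanged hub, rim 7 mm high, dark lining. Fixed, one of three in a row (any order, 86 mm apart along x) in a fixed grey tray 272 x 146 mm, whose edge is 16 mm above the table. Origin: centre of its underside, 6 mm above the table; recess centred on it, its floor 5 mm above it; y along the 130 mm side, z up.
- nest_square: Orange nest 80 x 130 mm, with a square recess, 66 x 66 mm, for the open frame, rim 7 mm high, dark lining. Fixed, one of three in a row (any order, 86 mm apart along x) in a fixed grey tray 272 x 146 mm, whose edge is 16 mm above the table. Origin: centre of its underside, 6 mm above the table; recess centred on it, its floor 5 mm above it; y along the 130 mm side, z up.
- axle_short: Look-alike that stays on the table: short axle, loose, same white plastic and cross-section as the long one but only 64 mm long. Origin: centre of its underside; y along its length.
- hub_square: Look-alike that stays on the table: hub with a square flange 50 x 50 mm, 10 mm thick, loose, same white plastic, boss (34 mm) and height (44 mm) as the round-flanged one. Origin: centre of its underside.
- block_closed: Look-alike that stays on the table: closed block 46 x 46 x 48 mm, loose, same white plastic, with a solid flat top and no windows. Origin: centre of its underside.
Mind the look-alikes: they are no part of the job. Leave any green or pink look-alike of the hub_round alone.

How it is judged:
At the end, for the whole second after the job is handed in: Long axle in the long nest, round-flanged hub in the round nest, open frame in the square nest: each on the recess floor within 4 mm, centred within 14 mm (hub 12 mm) along each nest axis, upright within 0.1 rad, at rest; each look-alike within 30 mm of where it began (x of axle_long in the frame of nest_long between -0.014 and 0.014 m and y of axle_long in the frame of nest_long between -0.014 and 0.014 m and z of axle_long in the frame of nest_long between 0.001 and 0.009 m and angle between each of axle_long, hub_round, frame_open's own z axis and vertical below 0.1 rad and linear speed of each of axle_long, hub_round, frame_open below 0.02 m/s and angular speed of each of axle_long, hub_round, frame_open below 0.2 rad/s and x of hub_round in the frame of nest_round between -0.012 and 0.012 m and y of hub_round in the frame of nest_round between -0.012 and 0.012 m and z of hub_round in the frame of nest_round between 0.001 and 0.009 m and x of frame_open in the frame of nest_square between -0.014 and 0.014 m and y of frame_open in the frame of nest_square between -0.014 and 0.014 m and z of frame_open in the frame of nest_square between 0.001 and 0.009 m and distance of each of axle_short, hub_square, block_closed from where it was at the start of the episode below 0.03 m); the robot touches nothing.
It fails at once if a look-alike is moved more than 30 mm from its place (distance of any of axle_short, hub_square, block_closed from where it was at the start of the episode above 0.03 m).
It also fails if it takes over 96 s, if anything falls off the work surface, if the arm or the gripper's body presses on something with over 40 N, if the wrist force passes 120 N, or if a joint passes its speed limit or range.

## Robot

A 6-joint arm with a two-finger parallel gripper is mounted at the origin on the work surface. World frame = base frame: x ahead of the robot, y to its left, z up, the work surface at z = 0. Lengths are in m, angles in rad, forces in N, time in s.
With the tool pointing down it reaches from about 0.35 to 0.975 m from the base axis. Payload 4.9 kg.
Tool frame: the origin (TCP) lies at the very end of the fingers, on their centre line; the grasp point (between the pads) lies 19 mm behind it; z points along the fingers, y is the direction in which the jaws open and shut (so a half turn about z gives the same grasp; the last joint's range is limited). The gripper opens to 85 mm and grips with 20 to 120 N. Pads are 22 mm wide; open, the fingers measure 114 mm over their backs; the gripper's body (76 mm by 85 mm) begins 54 mm behind the grasp point. The pads swing forward as they close: fully open they stand 13 mm farther back than shut.
Start: joints at [1.17, 0.053, 1.613, -0, 1.476, -0.119], TCP at [0.174, 0.6, 0.231] pointing down, gripper open.
Joint ranges: [-3.01, 3.01], [-1.01, 2.22], [0.06, 2.58], [-1.02, 4.17], [0.09, 2.62], [-3.14, 3.14]. Speed limits (rad/s): [2.57, 2.57, 3.14, 3.14, 3.14, 3.14].

## Interface

Orientations are given as a unit quaternion [w, x, y, z].
In Python, from plant import monitor, eyes, manip gives the robot as it stands.
- The arm moves only by the tool step_arm, never from a script. Its argument "motion" is a list of rows, each a list of 7 numbers: the shift along the world's x, y, z scaled (see below), then the turn, a rotation vector about the world's x, y, z scaled (see below), then the closure in counts, from 0 (fully open) to 255 (shut). In form: [[x, y, z, ax, ay, az, grip], ...]. A call has 1 to 10 rows; each row is the pose to reach, as a shift and turn from the pose commanded when the call began; what a row does not reach only later rows make up. The controller multiplies each number of a shift by 0.5 m and each number of a turn by 1.5 rad. A row lasts 1/10 s, in which the tool goes at most 50 mm and 8.59 degrees, less where a joint would pass 70% of its speed; a pose out of reach is approached as far as the arm can. A call with a number of a shift or a turn outside -1 to 1 is refused whole. A call with a gripper value outside its range is refused whole. The fingers move at their own pace and stop on an object; the grip force is fixed at half the most. Time passes only in rows, so rows that repeat a pose let the fingers close. It gives the time, the measured TCP pose, the force and the opening at its end, in the units of the state.
- monitor.state(): the state, without advancing time (a new reading comes with each control period).
- eyes.grab_frame(name): name is "scene" or "top" or "wrist"; returns a dict with "pixels" (400x640x3 uint8, red, green, blue), "mtx" (3x3 intrinsics, pixels), "rvec" (rotation vector, rad) and "tvec" (3), from world to camera coordinates, as OpenCV has them; the wrist camera has in their place "hand_eye" (4x4, takes a point from camera to tool coordinates, whose origin is the TCP and whose axes are the flange's). Camera axes: x right, y down, z forward; pixel columns grow to the right and rows downward; lengths in m; the calibration is good to about 2 mm. A picture is of the moment at which its call begins: read the wrist's pose just before it. There is no depth.
- manip.job_done(): hands the job in, once; it reports no verdict.
Trained networks look in the newest picture that a camera, given by its name, has taken for a name from the list of things; names that differ only in an ending like _2 or _b are one class to them, and where a whole thing is asked for, a point or a joint stands for the part that bears it (a point fixed in the world has none). Each returns a list of dicts, best first, with "p" (0 to 1); they miss things now and then, are a little off and sometimes report something else, mostly with a low value. They report only what shows in the picture. A call takes as long as a camera call. They do not tell look-alikes from the thing itself.
- eyes.look_for(name, camera): "box" ([centre column, centre row, width, height] in pixels, round what is visible of it).
- eyes.pinpoint(name, camera): "uv" ([column, row] in pixels: a listed point, or the origin of a listed thing).
The state is a dict: "time": time; "joint_pos": joint angles; "joint_vel": joint speeds; "joint_efforts": joint torques, N m; "tool_pos": TCP position; "tool_rot": TCP orientation; "contact_force": force on the tool from outside, world axes, zero at the start; "ft_torque": the same for the moment, N m; "gripper_width": opening from 0.0 (shut) to 1.0 (fully open).
Only numpy, scipy, OpenCV 4.12 (cv2) and the standard library are available. Lean on these libraries where they do the work, as an engineer would, in place of code of your own. Each camera call takes 0.05 s, during which the arm holds its last target.

## Working session

There is one attempt and no reset: what is moved stays moved. The work goes in short steps, Python scripts to look and compute and a tool call to move; the robot and the scene stay as the last step left them, time stands still between calls to the robot, and variables do not carry over. Pictures are saved under pics/ and viewed, and the job is handed in when it is done.

Besides the shell and the picture viewer there is one more tool, called after "Call:" by a JSON object that holds its "fn" and its "kwargs", one argument or row to a line. step_arm: Moves the arm, as the interface text tells. Its arguments: {"type":"object","properties":{"motion":{"type":"array","items":{"type":"array","items":{"type":"number"}}}},"required":["motion"]}

```bash
mkdir -p pics; ls
python3 - <<'E'
from plant import monitor, eyes, manip
import cv2,pickle
s=monitor.state();print({k:s[k] for k in('time','tool_pos','tool_rot','gripper_width')})
d={}
for n in('scene','top','wrist'):
    f=eyes.grab_frame(n);d[n]=f
    cv2.imwrite(f'pics/{n}0.png',f['pixels'][:,:,::-1])
    print(n,f['mtx'].tolist() if 'mtx' in f else '',{k:v for k,v in f.items() if k not in('pixels','mtx')})
d['s']=s
pickle.dump(d,open('f0.pkl','wb'))
E
```

```text
pics
{'time': 0.0, 'tool_pos': array([0.17355309, 0.59974903, 0.23001729]), 'tool_rot': array([-2.63456954e-04,  1.40404690e-01,  9.90093635e-01, -1.02390850e-03]), 'gripper_width': 1.0040617462083234}
scene [[508.51213490386755, 0.0, 329.6384466636208], [0.0, 508.51213490386755, 204.86049944643753], [0.0, 0.0, 1.0]] {'rvec': array([ 1.55930549,  2.08662393, -0.79046862]), 'tvec': array([ 0.18348513, -0.3660782 ,  1.57306788])}
top [[441.8131991171552, 0.0, 323.03062581974734], [0.0, 441.8131991171552, 190.01058561504038], [0.0, 0.0, 1.0]] {'rvec': array([ 2.12035563, -2.1255349 ,  0.17164508]), 'tvec': array([-0.03085382,  0.54324348,  0.82925167])}
wrist [[330.36780601101117, 0.0, 317.176491170479], [0.0, 330.36780601101117, 205.62058517447412], [0.0, 0.0, 1.0]] {'hand_eye': array([[-4.49640020e-04, -9.62384487e-01, -2.71690812e-01,
         6.90721240e-02],
       [ 9.99999846e-01, -5.20951639e-04,  1.90348081e-04,
         6.16196174e-04],
       [-3.24725814e-04, -2.71690685e-01,  9.62384573e-01,
        -1.42617999e-01],
       [ 0.00000000e+00,  0.00000000e+00,  0.00000000e+00,
         1.00000000e+00]])}
```

View pics/scene0.png

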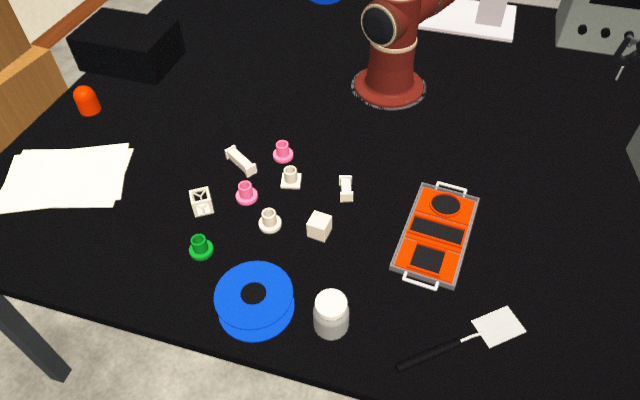

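View pics/top0.png

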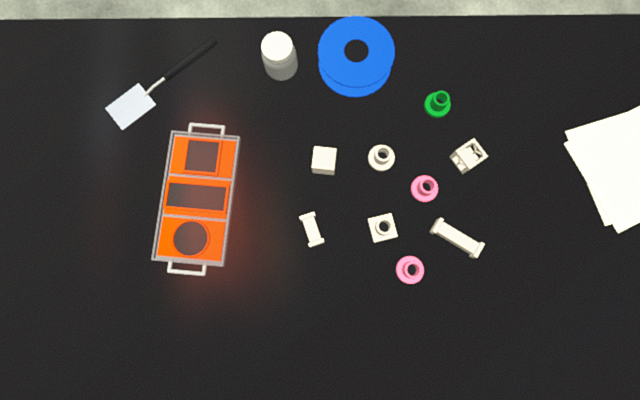

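View pics/wrist0.png

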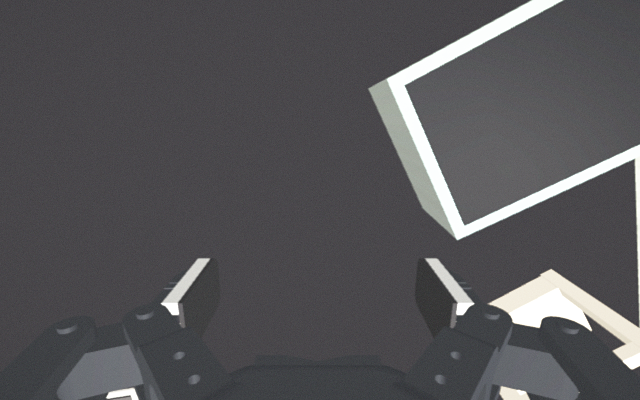

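Top view: there are hub-like things at (381,157) white round, (383,228) white square flange, (424,188) and (410,269) pink, and (438,103) green. The axles are at (457,238) long and (312,229) short. The boxes are at (468,155) open and (323,160) closed. The nests are square (202,156), long (197,196) and round (190,238). My choices are the hub at (381,157), the axle at (457,238) and the frame at (468,155). Next is a close crop.

```bash
cat > h.py <<'E'
import cv2,numpy as np
from scipy.spatial.transform import Rotation as R
def topray(f,uv,z):
    Rm=cv2.Rodrigues(np.array(f['rvec']))[0];t=np.array(f['tvec'])
    uv=np.atleast_2d(np.array(uv,float)); 
    d=np.c_[uv,np.ones(len(uv))]@np.linalg.inv(f['mtx']).T
    d=d@Rm; c=-Rm.T@t
    return c+d*((z-c[2])/d[:,2])[:,None]
def wray(f,s,uv,z):
    q=s['tool_rot'];T=np.eye(4);T[:3,:3]=R.from_quat([q[1],q[2],q[3],q[0]]).as_matrix();T[:3,3]=s['tool_pos']
    M=T@f['hand_eye']
    uv=np.atleast_2d(np.array(uv,float)); 
    d=np.c_[uv,np.ones(len(uv))]@np.linalg.inv(f['mtx']).T@M[:3,:3].T;c=M[:3,3]
    return c+d*((z-c[2])/d[:,2])[:,None]
def proj(f,P): return cv2.projectPoints(np.array(P,float),np.array(f['rvec']),np.array(f['tvec']),f['mtx'],None)[0][:,0]
E
python3 - <<'E'
import pickle,cv2
from h import *
from plant import eyes
d=pickle.load(open('f0.pkl','rb'));f=d['top'];np.set_printoptions(precision=3,suppress=True)
im=f['pixels'][:,:,::-1]
cv2.imwrite('pics/c1.png',cv2.resize(im[80:290,290:500],None,fx=2.8,fy=2.8,interpolation=cv2.INTER_CUBIC))
cv2.imwrite('pics/c2.png',cv2.resize(im[115:280,140:260],None,fx=3.5,fy=3.5,interpolation=cv2.INTER_CUBIC))
for n in('axle_long','hub_round','frame_open','nest_long','nest_round','nest_square'):
    z=0 if 'nest' not in n else .006
    for r in eyes.pinpoint(n,'top'):print(n,r['p'],np.array(r['uv']),topray(f,r['uv'],z)[0])
E
```

```text
axle_long 0.84 [451.1 239.1] [ 0.449 -0.293  0.   ]
hub_round 0.98 [376.6 157.4] [ 0.621 -0.145  0.   ]
hub_round 0.95 [421.7 190.5] [ 0.55  -0.237  0.   ]
hub_round 0.8 [434.8 107.5] [ 0.732 -0.273  0.   ]
hub_round 0.79 [411.  267.6] [ 0.391 -0.209  0.   ]
frame_open 0.69 [462.7 155.4] [ 0.625 -0.327  0.   ]
nest_long 0.91 [199.7 195.3] [0.54  0.226 0.006]
nest_round 0.96 [191.5 239.1] [0.449 0.238 0.006]
nest_square 0.9 [203.1 161. ] [0.614 0.222 0.006]
```

View pics/c1.png

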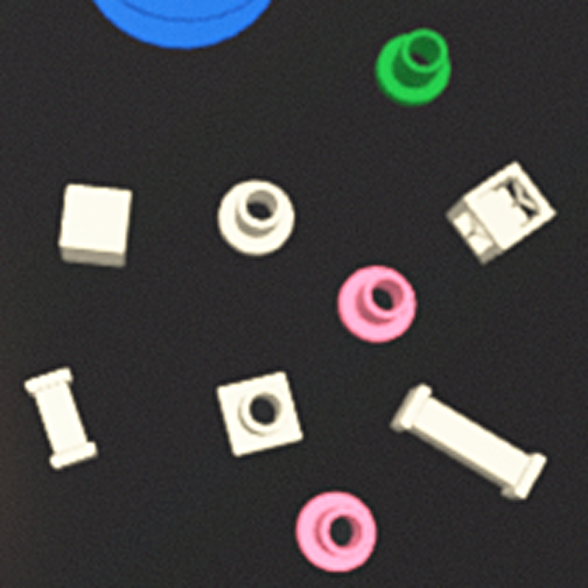

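View pics/c2.png

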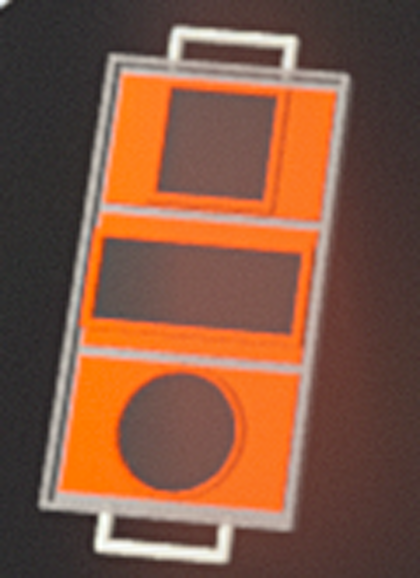

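The crop confirms the choices: the white round flange is at top pixel (381,157), the frame with a window opening and braces at (468,155), and the long axle at (457,238). Next I fit model silhouettes.

```bash
cat > fit.py <<'E'
import pickle,cv2,sys
from h import *
from scipy.optimize import minimize
np.set_printoptions(precision=4,suppress=True)
def box(w,l,z0,z1,cy=0): return np.array([[sx*w/2,cy+sy*l/2,z] for sx in(-1,1) for sy in(-1,1) for z in(z0,z1)])
def cyl(d,z0,z1):
    a=np.linspace(0,2*np.pi,48,endpoint=False);return np.vstack([np.c_[d/2*np.cos(a),d/2*np.sin(a),0*a+z] for z in(z0,z1)])
M={'axle':[box(.024,.1,.002,.028),box(.032,.008,0,.03,.046),box(.032,.008,0,.03,-.046)],
 'hub':[cyl(.054,0,.01),cyl(.034,0,.044)],'frame':[box(.046,.046,0,.048)],'tray':[box(.252,.130,.016,.018)],
 'saxle':[box(.024,.064,.002,.028),box(.032,.008,0,.03,.028),box(.032,.008,0,.03,-.028)],'hubsq':[box(.05,.05,0,.01),cyl(.034,0,.044)],'block':[box(.046,.046,0,.048)]}
K=8
def render(f,parts,p,roi):
    x0,y0,w,h=roi;c,s=np.cos(p[2]),np.sin(p[2]);m=np.zeros((h*K,w*K),np.uint8)
    for P in parts:
        Q=P.copy();Q[:,0]=c*P[:,0]-s*P[:,1]+p[0];Q[:,1]=s*P[:,0]+c*P[:,1]+p[1]
        uv=(proj(f,Q)-[x0,y0]+.5)*K
        cv2.fillConvexPoly(m,cv2.convexHull(np.round(uv).astype(np.int32)),255)
    return cv2.resize(m,(w,h),interpolation=cv2.INTER_AREA)/255.
def fit(f,name,uv,p0,soft,rad=36,yaws=(0,)):
    u,v=map(int,uv);roi=(u-rad,v-rad,2*rad,2*rad);t=soft[v-rad:v+rad,u-rad:u+rad]
    best=None
    for y in yaws:
        g=lambda p:np.abs(render(f,M[name],p,roi)-t).sum()
        X=np.array([p0[0],p0[1],y]);S=np.vstack([X,X+[.012,0,0],X+[0,.012,0],X+[0,0,.25]])
        r=minimize(g,X,method='Nelder-Mead',options=dict(initial_simplex=S,xatol=1e-4,fatol=.05))
        if best is None or r.fun<best.fun:best=r
    return best.x,best.fun,t.sum()
E
python3 - <<'E'
from fit import *
f=pickle.load(open('f0.pkl','rb'))['top'];im=f['pixels'].astype(float)
sat=im.max(2)-im.min(2)
w=np.clip((im.min(2)-50)/150,0,1)
def clean(w,uv,rad=36):  # keep connected comp, fill holes
    m=(w>.35).astype(np.uint8);n,l=cv2.connectedComponents(m);k=l[int(uv[1])-4:int(uv[1])+5,int(uv[0])-6:int(uv[0])+7];k=np.bincount(k[k>0]).argmax()
    mm=(l==k).astype(np.uint8)
    cs,_=cv2.findContours(mm,cv2.RETR_EXTERNAL,cv2.CHAIN_APPROX_NONE);o=mm*0;cv2.drawContours(o,cs,-1,1,-1);return o.astype(float)
Y=np.arange(0,3.14,.4)
for n,uv,p0 in [('axle',(457,238),(.449,-.293)),('hub',(381,157),(.621,-.145)),('frame',(467,156),(.625,-.327)),('hubsq',(383,228),(.48,-.15)),('block',(323,160),(.62,-.03)),('saxle',(312,229),(.48,0))]:
    print(n,fit(f,n,uv,p0,clean(w,uv),yaws=[0] if n=='hub' else Y))
o=((im[:,:,0]>140)&(im[:,:,1]<140)&(im[:,:,2]<90)).astype(np.uint8);o[:, :140]=0;o[:,260:]=0
pts=np.argwhere(o)[:,::-1];m=o*0;cv2.fillConvexPoly(m,cv2.convexHull(pts.astype(np.int32)),1)
r=fit(f,'tray',(197,196),(.54,.226),m.astype(float),rad=90,yaws=np.arange(-.4,3,.4));print('tray',r)
x,y,a=r[0]
for k in(-1,0,1):print(k,x+k*.086*np.cos(a),y+k*.086*np.sin(a))
E
```

```text
axle (array([ 0.4515, -0.3002,  2.5818]), np.float64(37.23529411764706), np.float64(833.0))
hub (array([ 0.6204, -0.1536,  0.2774]), np.float64(32.3921568627451), np.float64(570.0))
frame (array([ 0.6177, -0.3299,  0.5901]), np.float64(35.14509803921569), np.float64(744.0))
hubsq (array([ 0.4728, -0.1524,  1.8055]), np.float64(29.662745098039213), np.float64(648.0))
block (array([ 0.61  , -0.0331, -0.1222]), np.float64(27.450980392156865), np.float64(642.0))
saxle (array([ 0.4688, -0.008 , -1.2421]), np.float64(33.91764705882353), np.float64(468.0))
tray (array([ 0.5359,  0.2285, -0.0917]), np.float64(229.36470588235295), np.float64(7765.0))
-1 0.45026448634904626 0.2363806333103926
0 0.5359035251444437 0.22850948128540904
1 0.6215425639398412 0.22063832926042548
```

Call:
{"fn": "step_arm", "kwargs": {
  "motion": [
    [0.69,-0.9,0.04,0,0,-0.6,0],
    [0.69,-0.9,0.04,0,0,-0.6,0],
    [0.69,-0.9,0.04,0,0,-0.6,0],
    [0.69,-0.9,0.04,0,0,-0.6,0],
    [0.69,-0.9,0.04,0,0,-0.6,0],
    [0.69,-0.9,0.04,0,0,-0.6,0],
    [0.69,-0.9,0.04,0,0,-0.6,0],
    [0.69,-0.9,0.04,0,0,-0.6,0],
    [0.69,-0.9,0.04,0,0,-0.6,0],
    [0.69,-0.9,0.04,0,0,-0.6,0]
  ]
}}

```text
time: 1.45
tool_pos: [0.4788, 0.202, 0.2494]
tool_rot: [0.0, 0.557, 0.83, 0.0]
contact_force: [1.4, -0.1, -0.1]
gripper_width: 1.001
```

```bash
cat > go.py <<'E'
import sys
from h import *
from plant import monitor
def go(x,y,z,jaw):
    s=monitor.state();p=s['tool_pos'];q=s['tool_rot'];Rm=R.from_quat([q[1],q[2],q[3],q[0]])
    m=Rm.as_matrix();cur=np.arctan2(m[1,1],m[0,1]);d=(jaw-cur+np.pi/2)%np.pi-np.pi/2
    # full goal orientation: z down, y along jaw
    yj=np.array([np.cos(cur+d),np.sin(cur+d),0]);zz=np.array([0,0,-1.]);G=np.c_[np.cross(yj,zz),yj,zz]
    rv=(R.from_matrix(G)*Rm.inv()).as_rotvec()
    print('t',round(s['time'],2),'pos',p.round(4),'jaw',cur.round(3),'w',round(s['gripper_width'],3),'q6',s['joint_pos'][5].round(2),'F',np.round(s['contact_force'],1))
    print('shift',((np.array([x,y,z])-p)/.5).round(3),'turn',(rv/1.5).round(3))
if __name__=='__main__': go(*map(float,sys.argv[1:]))
E
python3 go.py .4515 -.3002 .2 -.56
```

```text
t 1.45 pos [0.4788 0.202  0.2494] jaw 0.389 w 1.001 q6 -0.13 F [ 1.4 -0.1 -0.1]
shift [-0.055 -1.004 -0.099] turn [ 0.     0.001 -0.633]
```

Call:
{"fn": "step_arm", "kwargs": {
  "motion": [
    [-0.05,-1,-0.1,0,0,-0.633,0],
    [-0.05,-1,-0.1,0,0,-0.633,0],
    [-0.05,-1,-0.1,0,0,-0.633,0],
    [-0.05,-1,-0.1,0,0,-0.633,0],
    [-0.05,-1,-0.1,0,0,-0.633,0],
    [-0.05,-1,-0.1,0,0,-0.633,0],
    [-0.05,-1,-0.1,0,0,-0.633,0],
    [-0.05,-1,-0.1,0,0,-0.633,0],
    [-0.05,-1,-0.1,0,0,-0.633,0],
    [-0.05,-1,-0.1,0,0,-0.633,0]
  ]
}}

```text
time: 2.45
tool_pos: [0.4525, -0.2953, 0.1994]
tool_rot: [0.0, 0.875, 0.484, 0.0]
contact_force: [1.1, 0.1, 0.4]
gripper_width: 0.999
```

Call:
{"fn": "step_arm", "kwargs": {
  "motion": [
    [0,-0.004,0,0,0,0,0],
    [0,-0.004,0,0,0,0,0],
    [0,-0.004,0,0,0,0,0],
    [0,-0.004,0,0,0,0,0]
  ]
}}

```text
time: 2.85
tool_pos: [0.4533, -0.2939, 0.1995]
tool_rot: [0.0, 0.875, 0.485, 0.0]
contact_force: [-0.2, 0.6, -0.4]
gripper_width: 1.002
```

```bash
cat > wl.py <<'E'
# overlay fitted model outlines on a wrist image
import sys,pickle
from fit import *
from plant import monitor,eyes
from h import *
def grab(tag):
    s=monitor.state();f=eyes.grab_frame('wrist')
    q=s['tool_rot'];T=np.eye(4);T[:3,:3]=R.from_quat([q[1],q[2],q[3],q[0]]).as_matrix();T[:3,3]=s['tool_pos']
    C=np.linalg.inv(T@f['hand_eye']);f['rvec']=cv2.Rodrigues(C[:3,:3])[0][:,0];f['tvec']=C[:3,3]
    pickle.dump((s,f),open(tag+'.pkl','wb'));return s,f
def over(f,name,p,fn):
    im=f['pixels'][:,:,::-1].copy()
    c,s=np.cos(p[2]),np.sin(p[2])
    for P in M[name]:
        Q=P.copy();Q[:,0]=c*P[:,0]-s*P[:,1]+p[0];Q[:,1]=s*P[:,0]+c*P[:,1]+p[1]
        cv2.polylines(im,[cv2.convexHull(np.round(proj(f,Q)).astype(np.int32))],True,(0,0,255),1)
    cv2.imwrite(fn,im)
if __name__=='__main__':
    s,f=grab(sys.argv[1]);over(f,sys.argv[2],list(map(float,sys.argv[3:6])),f'pics/{sys.argv[1]}.png')
E
python3 go.py .4515 -.3002 .006 -.56; python3 wl.py w1 axle .4515 -.3002 2.5818
```

```text
t 2.85 pos [ 0.4533 -0.2939  0.1995] jaw -0.559 w 1.002 q6 -0.15 F [-0.2  0.6 -0.4]
shift [-0.004 -0.013 -0.387] turn [ 0.     0.    -0.001]
```

View pics/w1.png

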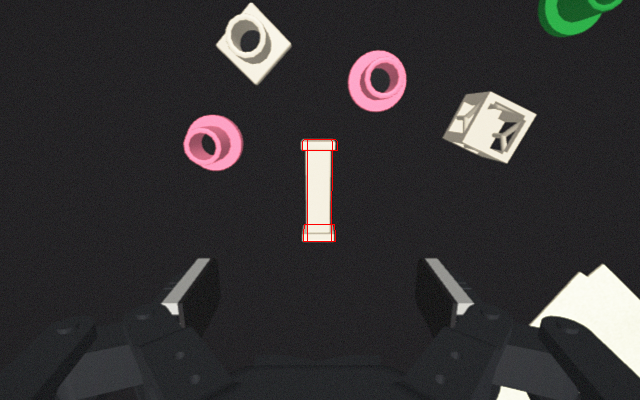

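The wrist view shows the axle at (319,190), and the fitted outline lies on it. Descending.

Call:
{"fn": "step_arm", "kwargs": {
  "motion": [
    [-0.004,-0.012,-0.1,0,0,0,0],
    [-0.004,-0.012,-0.2,0,0,0,0],
    [-0.004,-0.012,-0.28,0,0,0,0],
    [-0.004,-0.012,-0.34,0,0,0,0],
    [-0.004,-0.012,-0.37,0,0,0,0],
    [-0.004,-0.012,-0.386,0,0,0,0],
    [-0.004,-0.012,-0.386,0,0,0,0],
    [-0.004,-0.012,-0.386,0,0,0,0]
  ]
}}

```text
time: 3.7
tool_pos: [0.4523, -0.302, 0.0081]
tool_rot: [0.002, 0.875, 0.484, 0.001]
contact_force: [-1.3, -0.5, 0.5]
gripper_width: 0.998
```

Call:
{"fn": "step_arm", "kwargs": {
  "motion": [
    [0,0,0,0,0,0,255],
    [0,0,0,0,0,0,255],
    [0,0,0,0,0,0,255],
    [0,0,0,0,0,0,255],
    [0,0,0,0,0,0,255],
    [0,0,0,0,0,0,255],
    [0,0,0,0,0,0,255],
    [0,0,0,0,0,0,255],
    [0,0,0,0,0,0,255],
    [0,0,0,0,0,0,255]
  ]
}}

```text
time: 4.7
tool_pos: [0.4513, -0.3015, 0.0068]
tool_rot: [0.0, 0.875, 0.484, 0.0]
contact_force: [-0.4, -0.2, 5.2]
gripper_width: 0.267
```

Call:
{"fn": "step_arm", "kwargs": {
  "motion": [
    [0,0,0.04,0,0,0,255],
    [0,0,0.1,0,0,0,255],
    [0,0,0.2,0,0,0,255],
    [0,0,0.3,0,0,0,255],
    [0,0,0.3,0,0,0,255],
    [0,0,0.3,0,0,0,255]
  ]
}}

```text
time: 5.3
tool_pos: [0.4514, -0.3014, 0.1572]
tool_rot: [0.001, 0.875, 0.484, 0.0]
contact_force: [-0.0, 0.1, -1.0]
gripper_width: 0.269
```

```bash
python3 go.py .5359 .2285 .157 -.0917; python3 wl.py w2 axle 0 0 0
```

```text
t 5.3 pos [ 0.4514 -0.3014  0.1572] jaw -0.56 w 0.269 q6 -0.17 F [-0.   0.1 -1. ]
shift [ 0.169  1.06  -0.   ] turn [0.001 0.001 0.313]
```

View pics/w2.png

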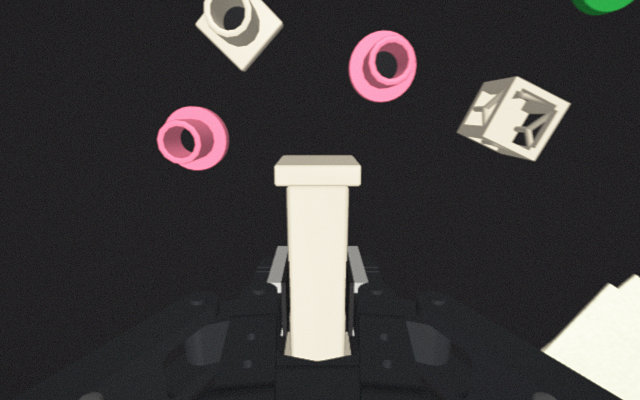

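The axle is held level, with its front end plate at (317,165). Carrying it to the tray.

Call:
{"fn": "step_arm", "kwargs": {
  "motion": [
    [0.16,0.98,0,0,0,0.313,255],
    [0.16,0.98,0,0,0,0.313,255],
    [0.16,0.98,0,0,0,0.313,255],
    [0.16,0.98,0,0,0,0.313,255],
    [0.16,0.98,0,0,0,0.313,255],
    [0.16,0.98,0,0,0,0.313,255],
    [0.16,0.98,0,0,0,0.313,255],
    [0.16,0.98,0,0,0,0.313,255],
    [0.16,0.98,0,0,0,0.313,255],
    [0.16,0.98,0,0,0,0.313,255]
  ]
}}

```text
time: 6.35
tool_pos: [0.529, 0.1908, 0.1527]
tool_rot: [-0.001, 0.738, 0.674, -0.002]
contact_force: [0.1, -0.4, -0.4]
gripper_width: 0.267
```

```bash
python3 go.py .5359 .2285 .12 -.0917
```

```text
t 6.35 pos [0.529  0.1908 0.1527] jaw -0.09 w 0.267 q6 0.3 F [ 0.1 -0.4 -0.4]
shift [ 0.014  0.075 -0.065] turn [ 0.001 -0.004 -0.001]
```

Call:
{"fn": "step_arm", "kwargs": {
  "motion": [
    [0.014,0.07,-0.03,0,0,0,255],
    [0.014,0.07,-0.065,0,0,0,255],
    [0.014,0.07,-0.065,0,0,0,255],
    [0.014,0.07,-0.065,0,0,0,255]
  ]
}}

```text
time: 6.75
tool_pos: [0.5362, 0.2232, 0.121]
tool_rot: [-0.001, 0.739, 0.674, -0.002]
contact_force: [-0.7, -0.1, 0.3]
gripper_width: 0.265
```

```bash
python3 go.py .5359 .2285 .019 -.0917
python3 - <<'E'
from wl import *
s,f=grab('w3')
im=f['pixels'][:,:,::-1].copy();x,y,a=.5359,.2285,-.0917
for k in(-1,0,1):
    P=box(.08,.13,.018,.018)
    c,n=np.cos(a),np.sin(a);Q=P.copy();Q[:,0]=c*P[:,0]-n*P[:,1]+x+k*.086*c;Q[:,1]=n*P[:,0]+c*P[:,1]+y+k*.086*n
    cv2.polylines(im,[cv2.convexHull(np.round(proj(f,Q)).astype(np.int32))],True,(255,0,0),1)
cv2.imwrite('pics/w3.png',im)
f=eyes.grab_frame('top');cv2.imwrite('pics/t3.png',cv2.resize(f['pixels'][100:300,120:320,::-1],None,fx=3,fy=3))
E
```

```text
t 6.75 pos [0.5362 0.2232 0.121 ] jaw -0.091 w 0.265 q6 0.36 F [-0.7 -0.1  0.3]
shift [-0.001  0.011 -0.204] turn [ 0.001 -0.003 -0.   ]
```

View pics/w3.png

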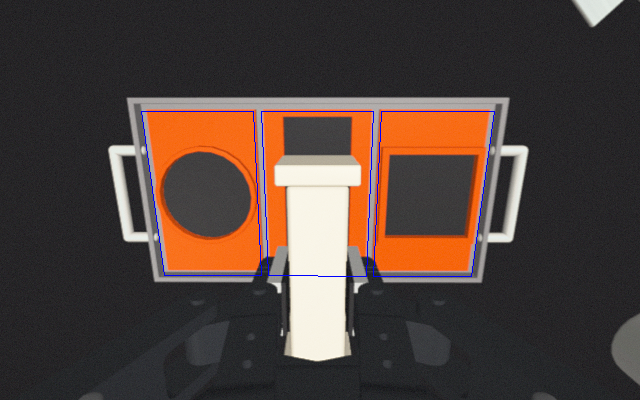

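View pics/t3.png

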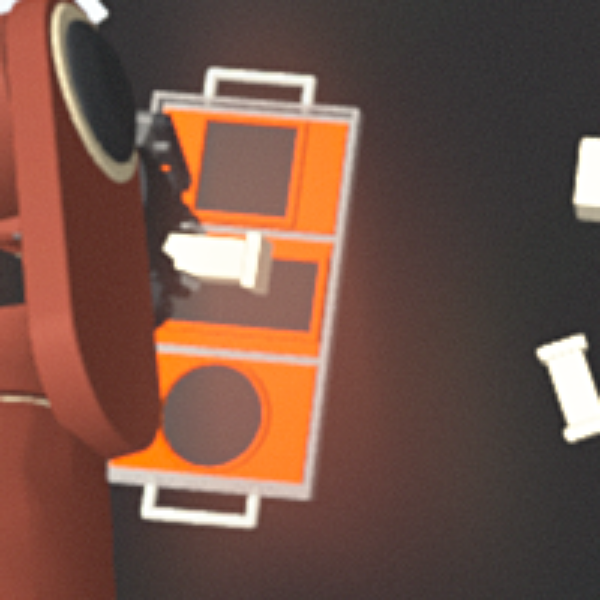

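The predicted nest outlines match the orange in the wrist view, with the round nest at (206,192), long at (317,130) and square at (432,195). Lowering.

Call:
{"fn": "step_arm", "kwargs": {
  "motion": [
    [0,0.009,-0.06,0,-0.002,0,255],
    [0,0.009,-0.11,0,-0.002,0,255],
    [0,0.009,-0.15,0,-0.002,0,255],
    [0,0.009,-0.18,0,-0.002,0,255],
    [0,0.009,-0.195,0,-0.002,0,255],
    [0,0.009,-0.202,0,-0.002,0,255],
    [0,0.009,-0.202,0,-0.002,0,255],
    [0,0.009,-0.202,0,-0.002,0,255]
  ]
}}

```text
time: 7.65
tool_pos: [0.5389, 0.2286, 0.0239]
tool_rot: [0.001, 0.739, 0.674, 0.002]
contact_force: [-0.3, 0.5, -0.2]
gripper_width: 0.268
```

```bash
python3 go.py .5359 .2275 .019 -.0917
```

```text
t 7.65 pos [0.5389 0.2286 0.0239] jaw -0.091 w 0.268 q6 0.37 F [-0.3  0.5 -0.2]
shift [-0.006 -0.002 -0.01 ] turn [-0.     0.003 -0.   ]
```

Call:
{"fn": "step_arm", "kwargs": {
  "motion": [
    [-0.004,-0.001,-0.006,0,0.002,0,255],
    [-0.004,-0.001,-0.006,0,0.002,0,255],
    [-0.004,-0.001,-0.006,0,0.002,0,255],
    [-0.004,-0.001,-0.006,0,0.002,0,255]
  ]
}}

```text
time: 8.05
tool_pos: [0.536, 0.2279, 0.0199]
tool_rot: [0.0, 0.739, 0.674, 0.0]
contact_force: [0.9, 0.1, -0.6]
gripper_width: 0.271
```

```bash
python3 go.py .5359 .2275 .019 -.0917
```

```text
t 8.05 pos [0.536  0.2279 0.0199] jaw -0.091 w 0.271 q6 0.37 F [ 0.9  0.1 -0.6]
shift [-0.    -0.001 -0.002] turn [-0.     0.    -0.001]
```

Call:
{"fn": "step_arm", "kwargs": {
  "motion": [
    [0,0,-0.002,0,0,0,255],
    [0,0,-0.002,0,0,0,120],
    [0,0,-0.002,0,0,0,120],
    [0,0,-0.002,0,0,0,120],
    [0,0,-0.002,0,0,0,60],
    [0,0,-0.002,0,0,0,60],
    [0,0,0.04,0,0,0,60],
    [0,0,0.12,0,0,0,0],
    [0,0,0.22,0,0,0,0],
    [0,0,0.3,0,0,0,0]
  ]
}}

```text
time: 9.05
tool_pos: [0.5363, 0.228, 0.1724]
tool_rot: [0.0, 0.739, 0.674, 0.001]
contact_force: [1.3, 0.4, 0.2]
gripper_width: 1.002
```

```bash
python3 go.py .6204 -.1536 .18 -.27;  python3 - <<'E'
from wl import *
s,f=grab('w4')
over(f,'axle',(.5359,.2285,-.0917),'pics/w4.png')
E
```

```text
t 9.05 pos [0.5363 0.228  0.1724] jaw -0.091 w 1.002 q6 0.37 F [1.3 0.4 0.2]
shift [ 0.168 -0.763  0.015] turn [-0.     0.001 -0.119]
```

View pics/w4.png

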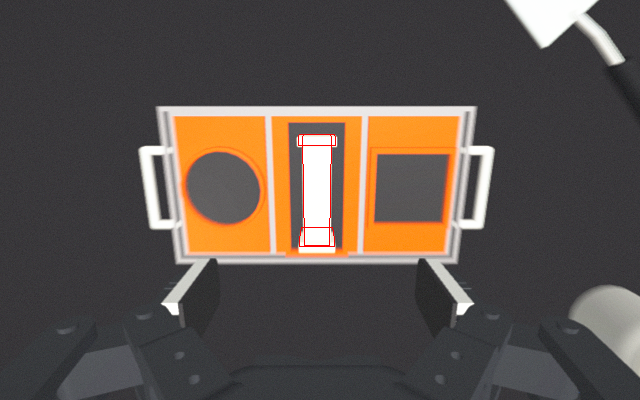

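The axle lies in the long nest at (317,192). Next is the hub.

Call:
{"fn": "step_arm", "kwargs": {
  "motion": [
    [0.168,-0.765,0.015,0,0,-0.12,0],
    [0.168,-0.765,0.015,0,0,-0.12,0],
    [0.168,-0.765,0.015,0,0,-0.12,0],
    [0.168,-0.765,0.015,0,0,-0.12,0],
    [0.168,-0.765,0.015,0,0,-0.12,0],
    [0.168,-0.765,0.015,0,0,-0.12,0],
    [0.168,-0.765,0.015,0,0,-0.12,0],
    [0.168,-0.765,0.015,0,0,-0.12,0],
    [0.168,-0.765,0.015,0,0,-0.12,0],
    [0.168,-0.765,0.015,0,0,-0.12,0]
  ]
}}

```text
time: 10.1
tool_pos: [0.6198, -0.1554, 0.1767]
tool_rot: [-0.0, 0.797, 0.604, -0.0]
contact_force: [-0.0, 0.1, 1.0]
gripper_width: 1.002
```

```bash
python3 go.py .6204 -.1536 .015 -.27;  python3 wl.py w5 hub .6204 -.1536 0
```

```text
t 10.1 pos [ 0.6198 -0.1554  0.1767] jaw -0.273 w 1.002 q6 -0.09 F [-0.   0.1  1. ]
shift [ 0.001  0.004 -0.323] turn [-0.    -0.     0.002]
```

View pics/w5.png

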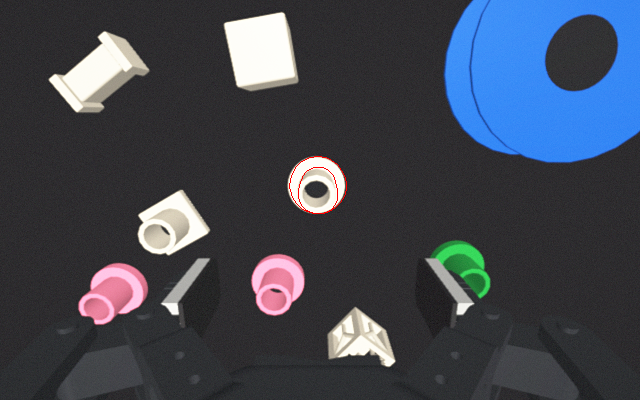

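The white round-flanged hub is at (318,185) and the outline fits. Descending and gripping.

Call:
{"fn": "step_arm", "kwargs": {
  "motion": [
    [0,0.003,-0.1,0,0,0,0],
    [0,0.003,-0.19,0,0,0,0],
    [0,0.003,-0.25,0,0,0,0],
    [0,0.003,-0.29,0,0,0,0],
    [0,0.003,-0.315,0,0,0,0],
    [0,0.003,-0.323,0,0,0,0],
    [0,0.003,-0.323,0,0,0,0],
    [0,0.003,-0.323,0,0,0,0],
    [0,0.003,-0.323,0,0,0,0]
  ]
}}

```text
time: 11.05
tool_pos: [0.6212, -0.1535, 0.0175]
tool_rot: [0.001, 0.796, 0.605, 0.001]
contact_force: [-0.2, 0.4, 0.3]
gripper_width: 1.0
```

Call:
{"fn": "step_arm", "kwargs": {
  "motion": [
    [0,0,0,0,0,0,255],
    [0,0,0,0,0,0,255],
    [0,0,0,0,0,0,255],
    [0,0,0,0,0,0,255],
    [0,0,0,0,0,0,255],
    [0,0,0,0,0,0,255],
    [0,0,0,0,0,0,255],
    [0,0,0,0,0,0,255]
  ]
}}

```text
time: 11.85
tool_pos: [0.6203, -0.1533, 0.0161]
tool_rot: [0.0, 0.796, 0.605, 0.0]
contact_force: [-0.4, -0.6, 2.8]
gripper_width: 0.373
```

Call:
{"fn": "step_arm", "kwargs": {
  "motion": [
    [0,0,0.04,0,0,0,255],
    [0,0,0.1,0,0,0,255],
    [0,0,0.2,0,0,0,255],
    [0,0,0.3,0,0,0,255],
    [0,0,0.3,0,0,0,255],
    [0,0,0.3,0,0,0,255]
  ]
}}

```text
time: 12.45
tool_pos: [0.6207, -0.1533, 0.1673]
tool_rot: [0.001, 0.796, 0.605, 0.001]
contact_force: [-0.4, 0.2, -0.4]
gripper_width: 0.368
```

```bash
python3 go.py .4503 .2364 .15 -.09;  python3 wl.py w6 hub .6204 -.1536 0
```

```text
t 12.45 pos [ 0.6207 -0.1533  0.1673] jaw -0.271 w 0.368 q6 -0.09 F [-0.4  0.2 -0.4]
shift [-0.341  0.779 -0.035] turn [0.    0.002 0.121]
```

View pics/w6.png

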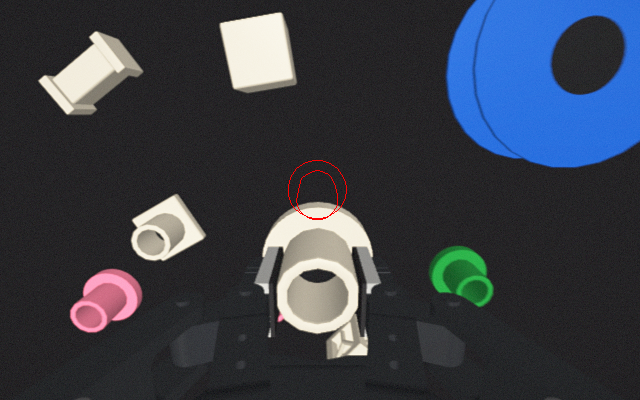

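The hub is held upright at (317,290). Carrying it to the round nest.

Call:
{"fn": "step_arm", "kwargs": {
  "motion": [
    [-0.34,0.778,0,0,0,0.12,255],
    [-0.34,0.778,0,0,0,0.12,255],
    [-0.34,0.778,0,0,0,0.12,255],
    [-0.34,0.778,0,0,0,0.12,255],
    [-0.34,0.778,0,0,0,0.12,255],
    [-0.34,0.778,0,0,0,0.12,255],
    [-0.34,0.778,0,0,0,0.12,255],
    [-0.34,0.778,0,0,0,0.12,255],
    [-0.34,0.778,0,0,0,0.12,255],
    [-0.34,0.778,0,0,0,0.12,255]
  ]
}}

```text
time: 13.5
tool_pos: [0.4468, 0.2377, 0.1625]
tool_rot: [-0.001, 0.737, 0.676, -0.003]
contact_force: [-0.1, -0.5, -0.8]
gripper_width: 0.371
```

Call:
{"fn": "step_arm", "kwargs": {
  "motion": [
    [0,0,-0.08,0,0,0,255],
    [0,0,-0.12,0,0,0,255],
    [0,0,-0.12,0,0,0,255],
    [0,0,-0.12,0,0,0,255]
  ]
}}

```text
time: 13.9
tool_pos: [0.4494, 0.2349, 0.1044]
tool_rot: [-0.001, 0.739, 0.674, -0.001]
contact_force: [-0.3, 0.4, -0.8]
gripper_width: 0.372
```

```bash
python3 go.py .4503 .2364 .028 -.09;  python3 - <<'E'
from wl import *
s,f=grab('w7')
M['n']=[box(.08,.13,.018,.018),cyl(.07,.018,.018)];over(f,'n',(.4503,.2364,-.0917),'pics/w7.png')
E
```

```text
t 13.9 pos [0.4494 0.2349 0.1044] jaw -0.092 w 0.372 q6 0.43 F [-0.3  0.4 -0.8]
shift [ 0.002  0.003 -0.153] turn [ 0.001 -0.002  0.001]
```

View pics/w7.png

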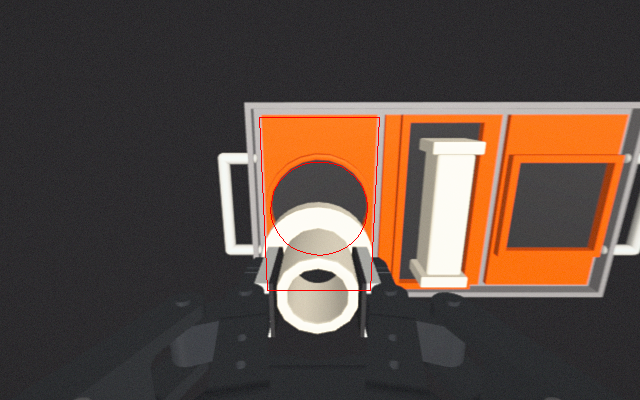

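The nest outline fits at (319,205), and the hub is aligned over it. Lowering and releasing.

Call:
{"fn": "step_arm", "kwargs": {
  "motion": [
    [0.001,0.002,-0.05,0,0,0,255],
    [0.001,0.002,-0.1,0,0,0,255],
    [0.001,0.002,-0.13,0,0,0,255],
    [0.001,0.002,-0.147,0,0,0,255],
    [0.001,0.002,-0.152,0,0,0,255],
    [0.001,0.002,-0.152,0,0,0,255],
    [0.001,0.002,-0.152,0,0,0,255],
    [0.001,0.002,-0.152,0,0,0,255],
    [0.001,0.002,-0.152,0,0,0,255],
    [0.001,0.002,-0.152,0,0,0,255]
  ]
}}

```text
time: 14.95
tool_pos: [0.4507, 0.237, 0.0302]
tool_rot: [0.0, 0.739, 0.674, 0.0]
contact_force: [-0.4, -0.3, -0.2]
gripper_width: 0.369
```

```bash
python3 go.py .4503 .2364 .028 -.09
```

```text
t 14.95 pos [0.4507 0.237  0.0302] jaw -0.091 w 0.369 q6 0.43 F [-0.4 -0.3 -0.2]
shift [-0.001 -0.001 -0.004] turn [-0.     0.     0.001]
```

Call:
{"fn": "step_arm", "kwargs": {
  "motion": [
    [0,0,-0.005,0,0,0,255],
    [0,0,-0.005,0,0,0,255],
    [0,0,-0.005,0,0,0,140],
    [0,0,-0.005,0,0,0,100],
    [0,0,-0.005,0,0,0,60],
    [0,0,-0.005,0,0,0,60],
    [0,0,0.04,0,0,0,30],
    [0,0,0.12,0,0,0,0],
    [0,0,0.22,0,0,0,0],
    [0,0,0.3,0,0,0,0]
  ]
}}

```text
time: 15.95
tool_pos: [0.4507, 0.237, 0.1824]
tool_rot: [0.0, 0.739, 0.674, 0.001]
contact_force: [1.4, -0.2, -0.5]
gripper_width: 0.999
```

```bash
python3 go.py .6177 -.3299 .2 -.98; python3 go.py .6177 -.3299 .2 .59
python3 - <<'E'
from wl import *
s,f=grab('w8')
M['n']=[cyl(.054,.011,.021)];over(f,'n',(.4503,.2364,-.0917),'pics/w8.png')
E
```

```text
t 15.95 pos [0.4507 0.237  0.1824] jaw -0.091 w 0.999 q6 0.43 F [ 1.4 -0.2 -0.5]
shift [ 0.334 -1.134  0.035] turn [ 0.     0.001 -0.593]
t 15.95 pos [0.4507 0.237  0.1824] jaw -0.091 w 0.999 q6 0.43 F [ 1.4 -0.2 -0.5]
shift [ 0.334 -1.134  0.035] turn [-0.001  0.001  0.454]
```

View pics/w8.png

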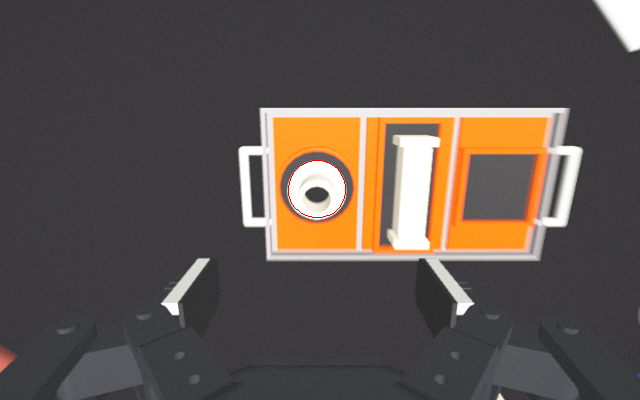

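The hub sits concentric in the round nest at (317,189). Next is the frame.

Call:
{"fn": "step_arm", "kwargs": {
  "motion": [
    [0.33,-0.9,0.035,0,0,-0.593,0],
    [0.33,-0.9,0.035,0,0,-0.593,0],
    [0.33,-0.9,0.035,0,0,-0.593,0],
    [0.33,-0.9,0.035,0,0,-0.593,0],
    [0.33,-0.9,0.035,0,0,-0.593,0],
    [0.33,-0.9,0.035,0,0,-0.593,0],
    [0.33,-0.9,0.035,0,0,-0.593,0],
    [0.33,-0.9,0.035,0,0,-0.593,0],
    [0.33,-0.9,0.035,0,0,-0.593,0],
    [0.33,-0.9,0.035,0,0,-0.593,0]
  ]
}}

```text
time: 17.0
tool_pos: [0.616, -0.2167, 0.1969]
tool_rot: [0.0, 0.957, 0.29, -0.0]
contact_force: [0.6, -0.0, -0.6]
gripper_width: 1.0
```

```bash
python3 go.py .6177 -.3299 .2 -.98
```

```text
t 17.0 pos [ 0.616  -0.2167  0.1969] jaw -0.983 w 1.0 q6 0.53 F [ 0.6 -0.  -0.6]
shift [ 0.003 -0.226  0.006] turn [0.    0.    0.002]
```

Call:
{"fn": "step_arm", "kwargs": {
  "motion": [
    [0.003,-0.226,0,0,0,0.002,0],
    [0.003,-0.226,0,0,0,0.002,0],
    [0.003,-0.226,0,0,0,0.002,0],
    [0.003,-0.226,0,0,0,0.002,0],
    [0.003,-0.226,0,0,0,0.002,0],
    [0.003,-0.226,0,0,0,0.002,0]
  ]
}}

```text
time: 17.6
tool_pos: [0.6172, -0.3243, 0.1971]
tool_rot: [-0.0, 0.956, 0.293, 0.0]
contact_force: [-0.4, 0.1, 0.3]
gripper_width: 0.995
```

```bash
python3 go.py .6177 -.3299 .014 -.98; python3 wl.py w9 frame .6177 -.3299 .59
```

```text
t 17.6 pos [ 0.6172 -0.3243  0.1971] jaw -0.976 w 0.995 q6 0.39 F [-0.4  0.1  0.3]
shift [ 0.001 -0.011 -0.366] turn [-0.    -0.    -0.003]
```

View pics/w9.png

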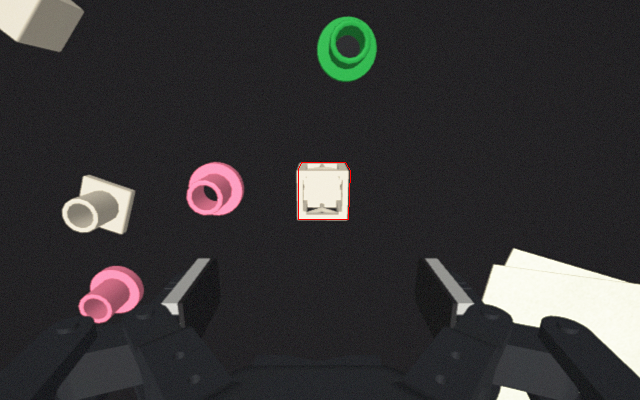

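The open frame is at (323,192) and the outline fits. The nearest pink hub, at (215,190), is clear of the fingers.

Call:
{"fn": "step_arm", "kwargs": {
  "motion": [
    [0,-0.009,-0.1,0,0,-0.003,0],
    [0,-0.009,-0.2,0,0,-0.003,0],
    [0,-0.009,-0.28,0,0,-0.003,0],
    [0,-0.009,-0.33,0,0,-0.003,0],
    [0,-0.009,-0.355,0,0,-0.003,0],
    [0,-0.009,-0.366,0,0,-0.003,0],
    [0,-0.009,-0.366,0,0,-0.003,0],
    [0,-0.009,-0.366,0,0,-0.003,0],
    [0,-0.009,-0.366,0,0,-0.003,0]
  ]
}}

```text
time: 18.55
tool_pos: [0.6183, -0.3314, 0.0167]
tool_rot: [0.001, 0.957, 0.29, 0.001]
contact_force: [0.6, -1.2, 0.2]
gripper_width: 1.001
```

Call:
{"fn": "step_arm", "kwargs": {
  "motion": [
    [0,0,0,0,0,0,255],
    [0,0,0,0,0,0,255],
    [0,0,0,0,0,0,255],
    [0,0,0,0,0,0,255],
    [0,0,0,0,0,0,255],
    [0,0,0,0,0,0,255],
    [0,0,0,0,0,0,255],
    [0,0,0,0,0,0,255]
  ]
}}

```text
time: 19.35
tool_pos: [0.6174, -0.331, 0.0149]
tool_rot: [0.0, 0.957, 0.29, 0.0]
contact_force: [0.4, -0.5, 4.9]
gripper_width: 0.53
```

Call:
{"fn": "step_arm", "kwargs": {
  "motion": [
    [0,0,0.04,0,0,0,255],
    [0,0,0.1,0,0,0,255],
    [0,0,0.2,0,0,0,255],
    [0,0,0.3,0,0,0,255],
    [0,0,0.3,0,0,0,255],
    [0,0,0.3,0,0,0,255]
  ]
}}

```text
time: 19.95
tool_pos: [0.6178, -0.3311, 0.1676]
tool_rot: [0.002, 0.957, 0.29, 0.001]
contact_force: [-0.2, 0.3, -0.8]
gripper_width: 0.53
```

```bash
python3 go.py .6215 .2206 .16 -.0917;  python3 wl.py w10 hub .6204 -.1536 0
```

```text
t 19.95 pos [ 0.6178 -0.3311  0.1676] jaw -0.982 w 0.53 q6 0.38 F [-0.2  0.3 -0.8]
shift [ 0.007  1.103 -0.015] turn [0.    0.003 0.593]
```

View pics/w10.png

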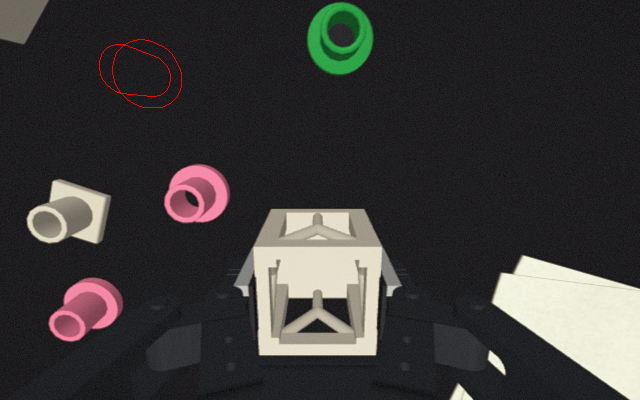

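The frame is held level at (317,290). Carrying it.

Call:
{"fn": "step_arm", "kwargs": {
  "motion": [
    [0.007,0.95,0,0,0.003,0.593,255],
    [0.007,0.95,0,0,0.003,0.593,255],
    [0.007,0.95,0,0,0.003,0.593,255],
    [0.007,0.95,0,0,0.003,0.593,255],
    [0.007,0.95,0,0,0.003,0.593,255],
    [0.007,0.95,0,0,0.003,0.593,255],
    [0.007,0.95,0,0,0.003,0.593,255],
    [0.007,0.95,0,0,0.003,0.593,255],
    [0.007,0.95,0,0,0.003,0.593,255],
    [0.007,0.95,0,0,0.003,0.593,255]
  ]
}}

```text
time: 21.0
tool_pos: [0.6181, 0.148, 0.1612]
tool_rot: [-0.003, 0.738, 0.675, -0.004]
contact_force: [0.4, -0.8, 0.2]
gripper_width: 0.524
```

```bash
python3 go.py .6215 .2206 .11 -.0917
```

```text
t 21.0 pos [0.6181 0.148  0.1612] jaw -0.089 w 0.524 q6 0.21 F [ 0.4 -0.8  0.2]
shift [ 0.007  0.145 -0.102] turn [ 0.001 -0.006 -0.002]
```

Call:
{"fn": "step_arm", "kwargs": {
  "motion": [
    [0.006,0.145,-0.03,0,0,0,255],
    [0.006,0.145,-0.06,0,0,0,255],
    [0.006,0.145,-0.102,0,0,0,255],
    [0.006,0.145,-0.102,0,0,0,255],
    [0.006,0.145,-0.102,0,0,0,255]
  ]
}}

```text
time: 21.5
tool_pos: [0.6219, 0.2163, 0.111]
tool_rot: [-0.002, 0.739, 0.674, -0.004]
contact_force: [1.4, -0.5, 1.0]
gripper_width: 0.533
```

```bash
python3 go.py .6215 .2206 .027 -.0917;  python3 - <<'E'
from wl import *
s,f=grab('w11')
M['n']=[box(.08,.13,.018,.018),box(.066,.066,.018,.018)];over(f,'n',(.6215,.2206,-.0917),'pics/w11.png')
E
```

```text
t 21.5 pos [0.6219 0.2163 0.111 ] jaw -0.093 w 0.533 q6 0.32 F [ 1.4 -0.5  1. ]
shift [-0.001  0.009 -0.168] turn [ 0.002 -0.006  0.001]
```

View pics/w11.png

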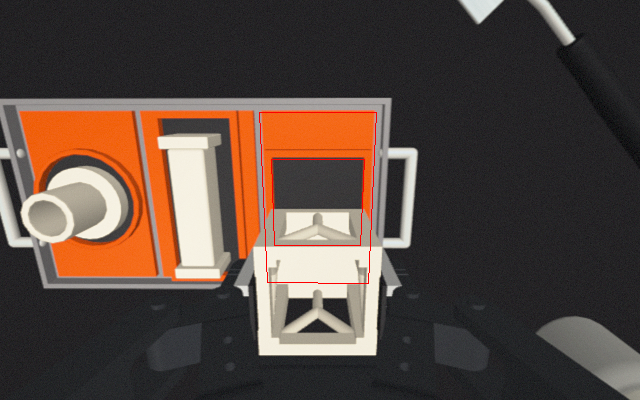

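The square recess outline fits, at (318,200). Lowering.

Call:
{"fn": "step_arm", "kwargs": {
  "motion": [
    [-0.001,0.007,-0.05,0,-0.003,0,255],
    [-0.001,0.007,-0.1,0,-0.003,0,255],
    [-0.001,0.007,-0.14,0,-0.003,0,255],
    [-0.001,0.007,-0.158,0,-0.003,0,255],
    [-0.001,0.007,-0.166,0,-0.003,0,255],
    [-0.001,0.007,-0.166,0,-0.003,0,255],
    [-0.001,0.007,-0.166,0,-0.003,0,255],
    [-0.001,0.007,-0.166,0,-0.003,0,255],
    [-0.001,0.007,-0.166,0,-0.003,0,255]
  ]
}}

```text
time: 22.45
tool_pos: [0.6236, 0.2205, 0.0313]
tool_rot: [0.001, 0.739, 0.674, 0.0]
contact_force: [0.7, -0.1, -0.8]
gripper_width: 0.529
```

```bash
python3 go.py .6215 .2206 .027 -.0917
```

```text
t 22.45 pos [0.6236 0.2205 0.0313] jaw -0.092 w 0.529 q6 0.32 F [ 0.7 -0.1 -0.8]
shift [-0.004  0.    -0.009] turn [0.001 0.001 0.001]
```

Call:
{"fn": "step_arm", "kwargs": {
  "motion": [
    [-0.003,0,-0.008,0,0,0,255],
    [-0.003,0,-0.008,0,0,0,255],
    [-0.003,0,-0.008,0,0,0,255],
    [-0.003,0,-0.008,0,0,0,110],
    [-0.003,0,-0.008,0,0,0,90],
    [-0.003,0,-0.008,0,0,0,60],
    [-0.003,0,0,0,0,0,40],
    [-0.003,0,0.06,0,0,0,0],
    [-0.003,0,0.14,0,0,0,0],
    [-0.003,0,0.24,0,0,0,0]
  ]
}}

```text
time: 23.45
tool_pos: [0.6199, 0.22, 0.1494]
tool_rot: [-0.0, 0.739, 0.674, -0.002]
contact_force: [0.7, -0.3, 0.0]
gripper_width: 0.998
```

Call:
{"fn": "step_arm", "kwargs": {
  "motion": [
    [0,-0.1,0.1,0,0,0,0],
    [0,-0.2,0.2,0,0,0,0],
    [0,-0.3,0.2,0,0,0,0],
    [0,-0.4,0.2,0,0,0,0],
    [0,-0.5,0.2,0,0,0,0],
    [0,-0.5,0.2,0,0,0,0],
    [0,-0.5,0.2,0,0,0,0]
  ]
}}

```text
time: 24.15
tool_pos: [0.6215, -0.0337, 0.2513]
tool_rot: [0.002, 0.741, 0.672, -0.0]
contact_force: [0.1, 0.5, 0.7]
gripper_width: 1.003
```

```bash
python3 go.py .6 0 .3 0
python3 - <<'E'
from wl import *
f=eyes.grab_frame('top');cv2.imwrite('pics/t12.png',cv2.resize(f['pixels'][90:290,110:310,::-1],None,fx=3,fy=3,interpolation=cv2.INTER_CUBIC))
pickle.dump(f,open('t12.pkl','wb'))
for n in('axle_long','hub_round','frame_open'):
    for r in eyes.pinpoint(n,'top'):print(n,r['p'],topray(f,r['uv'],.011)[0])
f=eyes.grab_frame('scene');cv2.imwrite('pics/s12.png',cv2.resize(f['pixels'][120:320,160:500,::-1],None,fx=2.3,fy=2.3,interpolation=cv2.INTER_CUBIC))
E
```

```text
t 24.15 pos [ 0.6215 -0.0337  0.2513] jaw -0.098 w 1.003 q6 -0.07 F [0.1 0.5 0.7]
shift [-0.043  0.067  0.097] turn [0.002 0.001 0.065]
axle_long 0.65 [0.5288 0.2381 0.011 ]
axle_long 0.62 [ 0.4716 -0.1483  0.011 ]
hub_round 0.98 [0.4556 0.2448 0.011 ]
hub_round 0.92 [ 0.5548 -0.2364  0.011 ]
hub_round 0.76 [ 0.7249 -0.2743  0.011 ]
hub_round 0.36 [ 0.4732 -0.1483  0.011 ]
frame_open 0.76 [0.6231 0.2196 0.011 ]
```

View pics/t12.png

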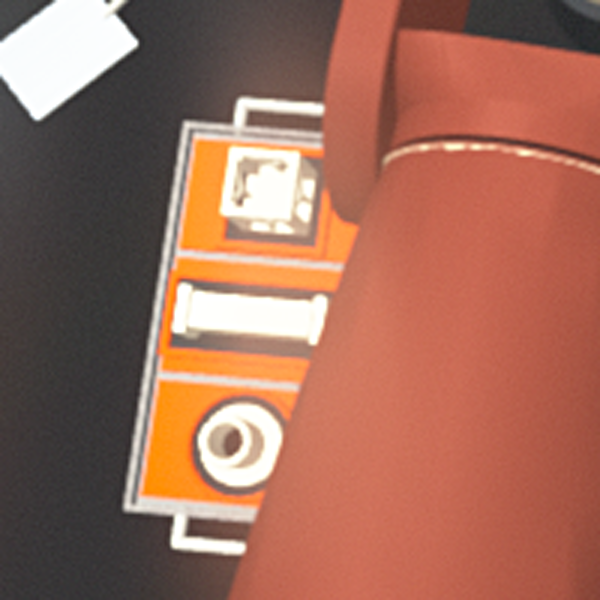

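View pics/s12.png

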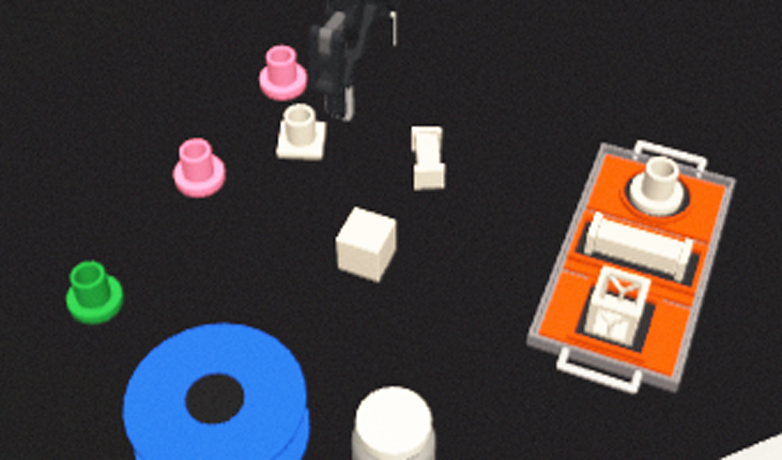

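The scene view shows all three parts seated and the look-alikes where they were. The arm hides part of the tray from above, so I move it clear and fit the placed poses.

Call:
{"fn": "step_arm", "kwargs": {
  "motion": [
    [-0.1,-0.6,0.1,0,0,-0.4,0],
    [-0.1,-0.6,0.1,0,0,-0.4,0],
    [-0.1,-0.6,0.1,0,0,-0.4,0],
    [-0.1,-0.6,0.1,0,0,-0.4,0],
    [-0.1,-0.6,0.1,0,0,-0.4,0],
    [-0.1,-0.6,0.1,0,0,-0.4,0],
    [-0.1,-0.6,0.1,0,0,-0.4,0],
    [-0.1,-0.6,0.1,0,0,-0.4,0],
    [-0.1,-0.6,0.1,0,0,-0.4,0]
  ]
}}

```text
time: 25.3
tool_pos: [0.572, -0.3279, 0.2997]
tool_rot: [0.0, 0.905, 0.426, -0.001]
contact_force: [0.1, 0.7, -0.8]
gripper_width: 0.998
```

Run:
```python
from wl import *
f=eyes.grab_frame('top');im=f['pixels'].astype(float)
cv2.imwrite('pics/t13.png',cv2.resize(f['pixels'][90:290,110:310,::-1],None,fx=3,fy=3,interpolation=cv2.INTER_CUBIC))
w=(im[:,:,2]>115).astype(np.uint8)
n0=dict(axle=(.5359,.2285),hub=(.4503,.2364),frame=(.6215,.2206));a=-.0917;Rt=np.array([[np.cos(a),np.sin(a)],[-np.sin(a),np.cos(a)]])
for n,p in n0.items():
    M[n]=[P+[0,0,.011] for P in M[n]]
    uv=proj(f,[[*p,.025]])[0];u,v=map(int,uv)
    m=np.zeros_like(w);k=w.copy();hull=np.zeros_like(w)
    r=28 if n=='axle' else 22
    num,l,st,_=cv2.connectedComponentsWithStats(w);
    q=l[v-8:v+9,u-8:u+9];b=np.bincount(q[q>0]).argmax();o=(l==b).astype(np.uint8)
    cs,_=cv2.findContours(o,cv2.RETR_EXTERNAL,cv2.CHAIN_APPROX_NONE);o*=0;cv2.drawContours(o,cs,-1,1,-1)
    x,e,t=fit(f,n,uv,p,o.astype(float),yaws=(-.09,))
    print(n,x,e,t,'in nest mm',(Rt@(x[:2]-p)*1000).round(1))
w=np.clip((im.min(2)-50)/150,0,1)
```

```text
axle [ 0.5368  0.226  -0.0525] 524.5647058823529 1309.0 in nest mm [ 1.2 -2.4]
hub [0.4496 0.2361 0.0445] 188.5686274509804 802.0 in nest mm [-0.7 -0.4]
frame [0.6057 0.2537 0.106 ] 3626.7686274509806 4432.0 in nest mm [-18.7  31.5]
```

View pics/t13.png

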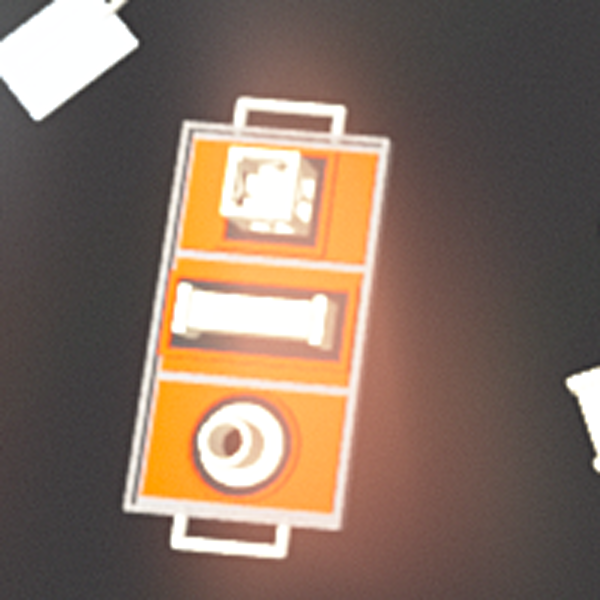

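The frame fit failed because its mask leaked into the grey tray (residual 3627). The hub and axle fits are also rough. I'll check by overlaying outlines at the ideal poses.

Run:
```python
from wl import *
f=eyes.grab_frame('top');K2=5
x0,y0,x1,y1=145,125,245,270
im=cv2.resize(np.clip(f['pixels'][y0:y1,x0:x1,::-1]*.7,0,255).astype(np.uint8),None,fx=4,fy=4,interpolation=cv2.INTER_CUBIC)
for n,p in dict(axle=(.5359,.2285),hub=(.4503,.2364),frame=(.6215,.2206)).items():
    a=-.0917;c,s=np.cos(a),np.sin(a)
    for P in M[n]:
        Q=P+[0,0,.011];Q=np.c_[c*Q[:,0]-s*Q[:,1]+p[0],s*Q[:,0]+c*Q[:,1]+p[1],Q[:,2]]
        uv=(proj(f,Q)-[x0,y0]+.5)*4
        cv2.polylines(im,[cv2.convexHull(np.round(uv).astype(np.int32))],True,(255,0,0),1)
cv2.imwrite('pics/t14.png',im)
print(eyes.look_for('frame_open','top')[:2])
```

```text
[{'box': [201.8, 155.5, 31.5, 28.4], 'p': 0.96}]
```

View pics/t14.png

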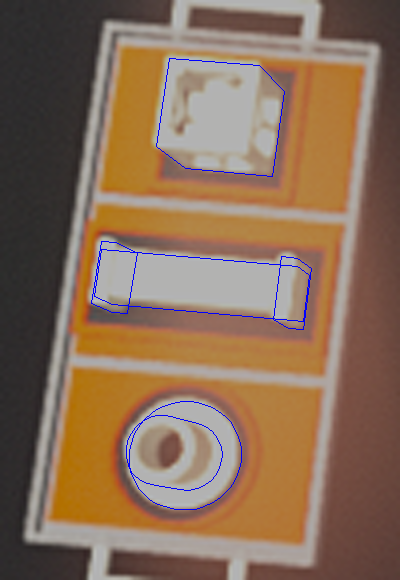

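All three outlines at the ideal seated poses match the parts to about 1 px (about 2 mm). Handing in.

```bash
python3 -c "
from plant import manip
print(manip.job_done())"
```

```text
the job is handed in; nothing more can be done
None
```

The kit is packed and handed in at about 25 s of the 96 s allowed. The long axle, the white round-flanged hub and the open frame are each released in their own nest. The interface gave no verdict.

- **Position:** in the final top picture, outlines drawn at the ideal seated poses matched all three parts to about 1 px, or about 2 mm.
- **Look-alikes:** the last scene picture shows the short axle, square-flanged hub and closed block looking unmoved. I judged that by eye and did not measure it. The pink and green hubs were not touched.
- **Contact:** the arm stands clear of everything. The highest force reading printed was about 5 N.
- **Failed check:** an automatic outline fit in the top picture failed for the frame because its mask leaked into the grey tray. The same fit was rough for the axle, 1.2 and −2.4 mm off centre, and for the hub, under 1 mm off. The overlay above took its place.
- **Disagreement:** the detection network put the axle about 12 mm and the hub about 10 mm from where the overlay shows them. In that picture the arm hid part of the tray, so I trusted the later overlay, taken with the tray in full view.

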